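Stack the clip tier over the picture valve

ROBOT

A 6-joint arm with a two-finger parallel gripper is mounted at the origin on the work surface. World frame = base frame: x ahead of the robot, y to its left, z up, the work surface at z = 0. Lengths are in m, angles in rad, forces in N, time in s.
With the tool pointing down it reaches from about 0.425 to 0.95 m from the base axis. Payload 14.7 kg.
Tool frame: the origin (TCP) lies on the centre line of the jaws, within the pads' length; the fingertips stand robot.finger_overhang ahead of it and the grasp point (between the pads) lies 11 mm behind it (robot.finger_overhang is the distance from the TCP to the fingertips, in m); z points along the fingers, y is the direction in which the jaws open and shut (so a half turn about z gives the same grasp; the last joint's range is limited). The gripper opens to 85 mm and grips with 20 to 120 N. Pads are 22 mm wide; open, the fingers measure 114 mm over their backs; the gripper's body (76 mm by 85 mm) begins 54 mm behind the grasp point. The pads swing forward as they close: fully open they stand 13 mm farther back than shut.
Start: joints at [1.298, 0.48, 1.596, -0, 1.065, -0.047], TCP at [0.146, 0.633, 0.239] pointing down, gripper open.
Joint ranges: [-2.75, 2.75], [-0.82, 2.05], [0.23, 2.67], [-1.56, 4.7], [0.09, 2.69], [-2.92, 2.92]. Speed limits (rad/s): [1.89, 1.89, 2.39, 3.01, 3.01, 3.01].

INTERFACE

Orientations are given as a unit quaternion [x, y, z, w].
In Python, from cell import robot gives the robot as it stands. The module is installed in compiled form; this text tells all that it offers. Calls block until the motion is done:
- robot.movep(position, orientation): joint-space move of the TCP to a pose.
- robot.move_straight(position, rate=0.15, rotation=None, contact_N=None): straight line of the TCP; rotation=None keeps the orientation; rate is the mean speed in m/s. With contact_N (N) it stops when the force on the tool has changed by that much, and returns True; else False.
- robot.move_joints(angles): joint-space move.
- robot.move_gripper(opening, f_grip=None): opening from 0.0 (shut) to 1.0 (fully open); f_grip is the grip in N (None keeps the last); returns when the fingers have stopped.
- robot.dwell(seconds).
- robot.inverse_kinematics(position, orientation): joint angles nearest the present ones, or None.
- robot.sense(): the state.
- robot.read_camera(name): name is "scene" or "top"; returns the picture (480x640x3 uint8, blue, green, red); there is no depth.
- robot.calibration(name): a dict with "fov_y" (degrees; the focal length in pixels is half the picture's height over the tangent of half this angle, whatever the lens; pixels are square), "cx", "cy" (the principal point, pixels), "origin" and "rotation" of the camera in the world. Camera axes: x right, y up, looking along -z (the intrinsics and any distortion apply to the point x, -y, -z); pixel columns grow to the right and rows downward; lengths in m; the calibration is good to about 2 mm. A picture is of the moment at which its call begins. calibration takes no time and is no camera call.
A pose or a line that the arm cannot do raises robot.PlanningError and nothing moves.
- robot.job_done(): hands the job in, once; it reports no verdict.
The state is a dict: "t": time; "joint_positions": joint angles; "qvel": joint speeds; "joint_efforts": joint torques, N m; "ee_pos": TCP position; "tcp_rot": TCP orientation; "contact_force": force on the tool from outside, world axes, zero at the start; "moment": the same for the moment, N m; "opening": opening from 0.0 (shut) to 1.0 (fully open).
Only numpy, scipy, OpenCV 4.12 (cv2) and the standard library are available. Lean on these libraries where they do the work, as an engineer would, in place of code of your own. Each camera call takes 0.05 s, during which the arm holds its last target. There are 200 camera calls.

TASK

Lift the loose tier with its three clips by its wooden bar and stack it on the bottom tier in the drawer, so that all four corner posts go fully home in the corner sockets and the valve is covered. Lower it gently, do not let it drop, keep the clips in its tray, and leave the valve, the knob and the fuse holder where they are. Let go when it stands.

Things in the scene. Friction and masses are not known exactly. Their poses are not given: they have to be found in the camera images.
- tier: Loose upper tier, 0.35 to 0.6 kg, 164 x 118 mm, 114 mm high. Origin: centre of its four foot ends, at foot level; x along its long side, z up. Four round steel posts, 12 mm diameter, feet tapered to 7 mm over the last 5 mm, centred at x = +-75, y = +-52 mm, carry a tray whose underside is at z = 55 mm. Same after a half turn about z.
- tier_bar (a point): Centre of the tier's wooden carrying bar, 106 mm above its foot ends. The bar runs along the tier's x over the tray's middle: 124 mm long, 14 mm wide, 16 mm high, on two 14 mm wide steel uprights at x = +-56 mm. The space below it is open down to the tray floor, 40 mm under the bar.
- tier_tray (a point): Centre of the top of the tier's aluminium tray floor, 58 mm above its foot ends. Rim 14 mm high, 3 mm thick. The three clips lie here on either side of the bar.
- base: Bottom tier, screwed to the drawer floor, does not move. Aluminium plate 184 x 138 x 3 mm with a square steel socket at each corner. Origin: centre of the plate's underside, x along its long side, z up. The tier goes on either way round; seated, its axes are parallel to these and its origin (foot level) is 3 mm above this one.
- base_socket (a point): Centre of the floor of one corner socket; the four are centred at x = +-75, y = +-52 mm, z = 3 mm of the bottom tier (this one is +x, +y). Inner width 18 mm (3 mm play round a post) up to 14 mm above this floor, then flared to about 27 mm at the mouth, 24 mm above it.
- drawer: Shallow wooden drawer standing on the counter, does not move. 240 (x) x 340 (y) mm, walls 50 mm high and 10 mm thick, inner sheet-metal floor at z = 8 mm. Origin: centre of its underside, z up; the brass pull sticks out 20 mm from its -x side.
- valve: Green glass picture valve with black base, 72 mm long, 30 mm diameter, lying along the bottom tier's long side between two low wooden strips in its middle, top 33 mm above the bottom tier's origin. Origin: midway along it, on its underside. Leave it.
- knob: Black plastic channel knob, 44 mm diameter, 32 mm high, standing in the drawer beside the bottom tier; origin: centre of its underside. Leave it.
- fuse: White ceramic fuse holder, 46 x 22 x 24 mm, in the drawer beside the bottom tier; origin: centre of its underside. Leave it.
- clip0: U-shaped dark steel chassis clip, 26 x 14 x 12 mm, lying loose in the tier's tray; origin: centre of its underside.
- clip1: U-shaped dark steel chassis clip, 26 x 14 x 12 mm, lying loose in the tier's tray; origin: centre of its underside.
- clip2: U-shaped dark steel chassis clip, 26 x 14 x 12 mm, lying loose in the tier's tray; origin: centre of its underside.
Mind the look-alikes: they are no part of the job. Of the things that look like the tier, the largest one is meant.

How it is judged:
On the way:
1. the tier is lifted in the fingers, its feet more than 50 mm above the counter (height (world z) of tier above 0.05 m and contact force between the fingers and tier above 0.5 N), for 0.1 s.
At the end, for the whole second after the job is handed in: The tier stands at rest, released, with all four posts on the floors of the bottom tier's sockets: its origin within 6 mm (level) of the bottom tier's and less than 6 mm above it (3 mm when seated), long sides parallel within 0.07 rad, upright within 0.03 rad; all three clips still lie in its tray (z of tier in the frame of base below 0.006 m and horizontal distance between tier and base below 0.006 m and angle between the x axis of tier and the x axis of base, either way round below 0.07 rad and angle between tier's own z axis and vertical below 0.03 rad and linear speed of tier below 0.02 m/s and x of clip0 in the frame of tier between -0.08 and 0.08 m and y of clip0 in the frame of tier between -0.058 and 0.058 m and z of clip0 in the frame of tier between 0.05 and 0.075 m and x of clip1 in the frame of tier between -0.08 and 0.08 m and y of clip1 in the frame of tier between -0.058 and 0.058 m and z of clip1 in the frame of tier between 0.05 and 0.075 m and x of clip2 in the frame of tier between -0.08 and 0.08 m and y of clip2 in the frame of tier between -0.058 and 0.058 m and z of clip2 in the frame of tier between 0.05 and 0.075 m); the robot touches nothing.
It fails at once if the tier falls: it moves faster than 0.45 m/s without being held (linear speed of tier above 0.45 m/s and contact force between the fingers and tier below 0.1 N).
It fails at once if the valve is moved more than 15 mm (distance of valve from where it was at the start of the episode above 0.015 m).
It fails at once if the channel knob is moved more than 20 mm (distance of knob from where it was at the start of the episode above 0.02 m).
It fails at once if the fuse holder is moved more than 20 mm (distance of fuse from where it was at the start of the episode above 0.02 m).
It also fails if it takes over 45 s, if anything falls off the work surface, if the arm or the gripper's body presses on something with over 40 N, if the wrist force passes 120 N, or if a joint passes its speed limit or range.

## Working session

There is one attempt and no reset: what is moved stays moved. The work goes in short steps, each a Python script; the robot and the scene stay as the last script left them, time stands still between calls to the robot, and variables do not carry over. Pictures are saved under pics/ and viewed, on a budget of 10 in all, crops included, one or two more only if the job needs it, and the job is handed in when it is done.

```bash
mkdir -p pics; python3 - <<'E'
from cell import robot
import cv2
for n in("top","scene"):
    cv2.imwrite(f"pics/{n}0.png",robot.read_camera(n)); print(n,robot.calibration(n))
print(robot.sense(),robot.finger_overhang)
E
```

```text
top {'fov_y': 51.83217958643975, 'cx': 318.47838245423657, 'cy': 237.76532867703838, 'origin': array([ 0.38831047, -0.03113387,  1.05532513]), 'rotation': array([ 0.03521338, -0.03554351, -0.69810903,  0.71424118])}
scene {'fov_y': 47.93471300979859, 'cx': 325.14668645939867, 'cy': 251.00680734421223, 'origin': array([ 1.10184697, -0.92073552,  0.83779555]), 'rotation': array([0.4538586 , 0.13304782, 0.27149269, 0.8382138 ])}
{'t': 0.1, 'joint_positions': array([ 1.29837986e+00,  4.80762084e-01,  1.59673536e+00, -4.86122617e-05,
        1.06507552e+00, -4.65993770e-02]), 'qvel': array([-0.00030987, -0.00114934,  0.00036656,  0.00102032,  0.00014727,
       -0.00136384]), 'joint_efforts': array([ 2.23985975e-03, -9.52253866e+01, -4.31052768e+01,  9.66818493e-05,
        4.88563936e-03, -4.77009007e-05]), 'ee_pos': array([0.14544854, 0.63320343, 0.23876926]), 'tcp_rot': array([ 1.12657075e-01,  9.93633807e-01, -4.87309771e-04, -5.68645925e-05]), 'contact_force': array([ 0.68687646, -0.43623279, -0.69286382]), 'moment': array([ 0.00577624, -0.00414995,  0.03182073]), 'opening': 1.0014343641952357} 0.008
```

View pics/top0.png

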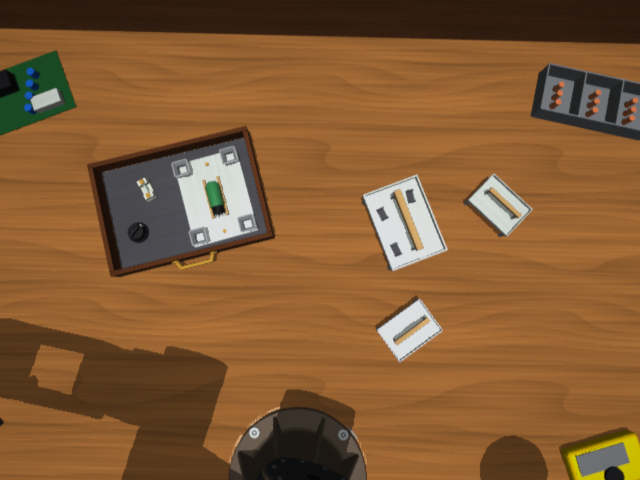

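View pics/scene0.png

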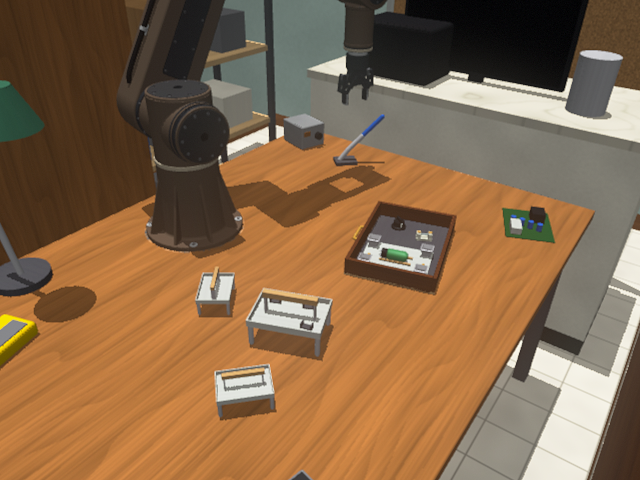

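The top view shows the big tier at about (405,222), with smaller look-alikes at (498,205) and (409,329). The bottom tier is in the drawer, sockets at about (182,169), (229,156), (248,224) and (200,237). I'll zoom in on both, in both cameras.

```bash
python3 - <<'E'
import cv2,numpy as np
t=cv2.imread("pics/top0.png");s=cv2.imread("pics/scene0.png")
def crop(im,x,y,w,h,f):
    c=cv2.resize(im[y:y+h,x:x+w],None,fx=f,fy=f,interpolation=cv2.INTER_CUBIC)
    for i in range(0,w,10):
        cv2.line(c,(i*f,0),(i*f,12 if (x+i)%50 else 24),(0,0,255),1)
        if (x+i)%20==0: cv2.putText(c,str(x+i),(i*f+2,22),0,.4,(0,255,255),1)
    for j in range(0,h,10):
        cv2.line(c,(0,j*f),(12,j*f),(0,0,255),1)
        if (y+j)%20==0: cv2.putText(c,str(y+j),(2,j*f+12),0,.4,(0,255,255),1)
    return c
cv2.imwrite("pics/c1.png",np.hstack([crop(t,360,160,90,120,4),crop(t,170,130,100,120,4)]))
cv2.imwrite("pics/c2.png",np.hstack([crop(s,240,280,100,80,4),crop(s,350,220,100,80,4)]))
E
```

```text
(no output)
```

View pics/c1.png

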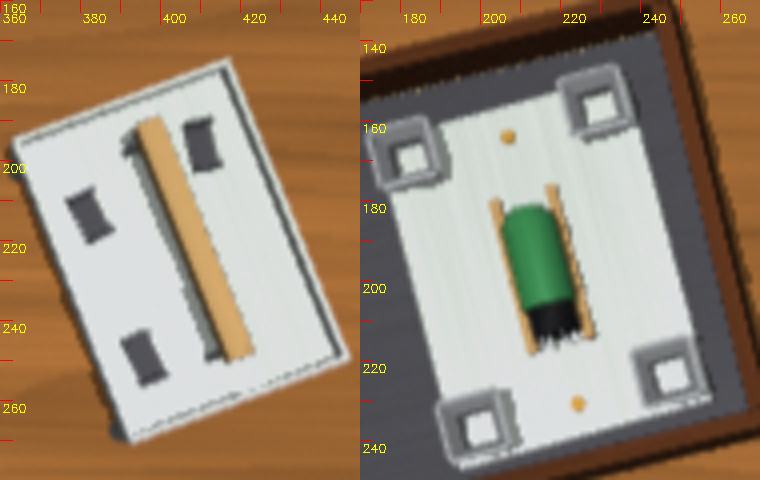

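View pics/c2.png

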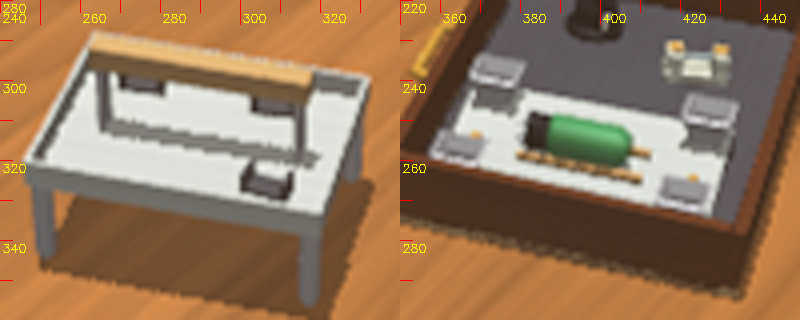

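Top view crop: the tier's rim corners are (363,196), (417.5,175), (447.5,249) and (392.5,271), with the bar running along the long side. Mouth centres of the sockets are (182,168), (229,155.5), (248,223) and (199,236.5). The scene view agrees. Next I fit the poses.

```bash
cat > h.py <<'E'
from cell import robot
import numpy as np, cv2
from scipy.optimize import least_squares
from scipy.spatial.transform import Rotation as R
def proj(n,P):
    c=robot.calibration(n); f=240/np.tan(np.radians(c['fov_y']/2))
    p=(np.atleast_2d(P)-c['origin'])@R.from_quat(c['rotation']).as_matrix()
    return np.c_[c['cx']+f*p[:,0]/-p[:,2], c['cy']-f*p[:,1]/-p[:,2]]
def world(v,L,z0):
    L=np.asarray(L,float);c,s=np.cos(v[2]),np.sin(v[2])
    return np.c_[v[0]+c*L[:,0]-s*L[:,1], v[1]+s*L[:,0]+c*L[:,1], z0+L[:,2]]
def fit(obs,z0,v0):
    # obs: list of (cam, local pts, pixels)
    r=lambda v:np.concatenate([(proj(n,world(v,L,z0))-np.array(px)).ravel() for n,L,px in obs])
    return least_squares(r,v0,loss='soft_l1',x_scale=[.01,.01,.1])
E
python3 - <<'E'
from h import *
a,b,zr=.082,.059,.070
tt=("top",[(a,b,zr),(a,-b,zr),(-a,-b,zr),(-a,b,zr)],[(363,196.2),(417.5,175),(447.5,248.7),(392.5,270.7)])
tb=("top",[(.062,.007,.114),(.062,-.007,.114),(-.062,.007,.114),(-.062,-.007,.114)],[(393.5,190.3),(399.8,188.8),(417,250.3),(423.3,247.8)])
ts=("scene",[(-.075,-.052,0),(.075,-.052,0)],[(251,345),(317.3,355)])
sb=[(.075,.052,.027),(.075,-.052,.027),(-.075,-.052,.027),(-.075,.052,.027)]
bt=("top",sb,[(182.2,167.8),(229.1,155.3),(247.6,222.8),(198.8,236.3)])
bs=("scene",[sb[0],sb[1],sb[2],sb[3]],[(374.5,237),(427.5,247),(421,267.5),(365.5,256.8)])
for nm,cands,z0,v0 in(("tier",[[tt],[tb],[tt,tb],[ts],],0,(.45,-.18,.4)),("base",[[bt],[bs],[bt,bs]],.008,(.5,.2,.25))):
    for o in cands:
        f=fit(o,z0,v0); print(nm,[x[0] for x in o],f.x.round(4),"res",f.fun.round(1))
v=fit([tt,tb],0,(.45,-.18,.4)).x
print("scene pred feet",proj("scene",world(v,ts[1]+[(a,-b,zr),(-a,-b,zr),(a,b,zr)],0)).round(1))
v=fit([bt],.008,(.5,.2,.25)).x
print("scene pred sockets",proj("scene",world(v,sb,.008)).round(1))
E
```

```text
tier ['top'] [ 0.5224 -0.2039  0.3882] res [-0.1 -1.1 -0.6 -0.3  0.2  1.2  0.5  0.3]
tier ['top'] [ 0.5229 -0.2024  0.3794] res [-0.3  0.3  0.2 -0.7 -0.2  0.2  0.3  0.1]
tier ['top', 'top'] [ 0.5227 -0.2031  0.3861] res [-0.5 -1.3 -0.9 -0.5 -0.2  1.1 -0.   0.1 -0.1  0.5  0.3 -0.6  0.4  0.2
  0.9  0.1]
tier ['scene'] [ 0.5225 -0.2054  0.4284] res [-0.1 -0.   0.1  0. ]
base ['top'] [0.5751 0.1894 0.2922] res [-0.5  0.1  0.4 -0.2 -0.1  0.2  0.2 -0.1]
base ['scene'] [0.5766 0.2019 1.7401] res [ 15.2  -4.1  -2.5  -5.  -12.9   2.4   4.9   2.6]
base ['top', 'scene'] [0.5751 0.1896 0.3157] res [ -1.3   0.9  -0.6  -0.5   0.5  -0.6   1.1   0.3  51.8  10.3  -7.   21.1
 -56.9 -10.1   7.3 -19.1]
scene pred feet [[251.2 343.3]
 [316.7 355.3]
 [319.7 333.9]
 [245.3 320.8]
 [331.9 299.6]]
scene pred sockets [[426.6 247.7]
 [419.9 268.4]
 [363.8 257. ]
 [373.4 237.5]]
```

```bash
cat >> h.py <<'E'
def quat(yaw): # tool down, tool x at yaw
    c,s=np.cos(yaw),np.sin(yaw)
    return R.from_matrix(np.array([[c,s,0],[s,-c,0],[0,0,-1]])).as_quat()
E
python3 - <<'E'
from h import *
sb=[(.075,.052,.027),(.075,-.052,.027),(-.075,-.052,.027),(-.075,.052,.027)]
bt=("top",sb,[(182.2,167.8),(229.1,155.3),(247.6,222.8),(198.8,236.3)])
bs=("scene",sb,[(427.5,247),(421,267.5),(365.5,256.8),(374.5,237)])
f=fit([bt,bs],.008,(.57,.19,.29));print("base",f.x.round(4),f.fun.round(1))
# half-turn choice
for k in(0,np.pi):
    print([None if q is None else q.round(2) for q in (robot.inverse_kinematics(p,quat(y+k)) for p,y in(([.5227,-.203,.25],.384),([.5751,.1894,.25],.292)))])
q=quat(.384+np.pi)
robot.movep([.5227,-.2028,.24],q)
print(robot.sense()['ee_pos'],robot.sense()['joint_positions'].round(2))
print("stop",robot.move_straight([.5227,-.2028,.094],rate=.12,contact_N=8))
s=robot.sense();print(s['t'],s['ee_pos'],s['contact_force'])
cv2.imwrite("pics/s1.png",cv2.resize(robot.read_camera("scene")[230:380,190:390],None,fx=4,fy=4,interpolation=2))
E
```

```text
base [0.5758 0.1905 0.2947] [-1.1 -0.2 -0.1 -0.6 -0.5 -0.2 -0.2 -0.4 -0.5  0.6 -0.6  0.8 -1.2  0.2
 -0.8  0.5]
[array([-0.42,  0.34,  1.79, -0.  ,  1.01,  0.76]), array([ 0.27,  0.41,  1.69, -0.  ,  1.04,  1.55])]
[array([-0.42,  0.34,  1.79, -0.  ,  1.01, -2.38]), array([ 0.27,  0.41,  1.69, -0.  ,  1.04, -1.59])]
[ 0.52292033 -0.20229472  0.23999829] [-0.42  0.36  1.8   0.    0.98 -2.38]
stop False
4.675 [ 0.52309331 -0.20296699  0.09461377] [-0.80819484  0.22360796  0.54157911]
```

View pics/s1.png

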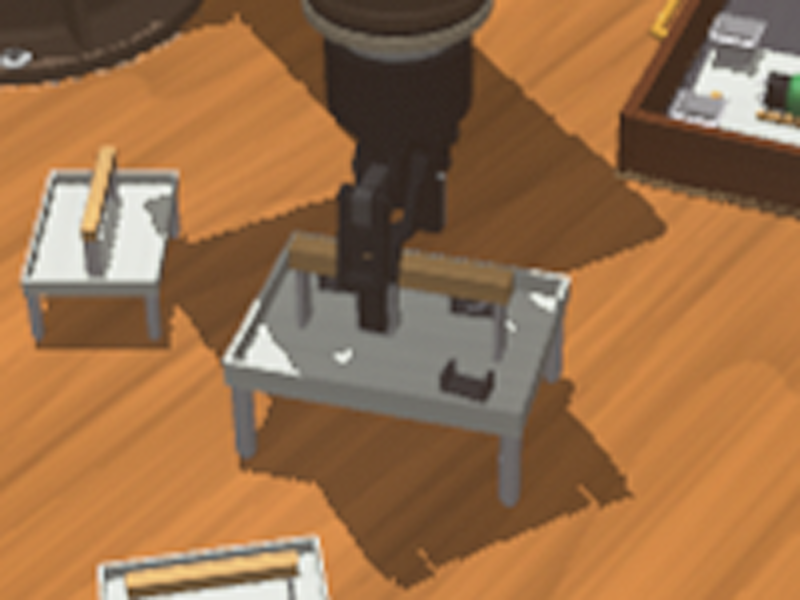

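The gripper straddles the bar, clear of the tray. I close, lift and carry the tier above the base.

```bash
python3 - <<'E'
from h import *
robot.move_gripper(0.0,f_grip=80)
s=robot.sense();print(s['t'],s['opening'],s['ee_pos'])
p=s['ee_pos'].copy();z0=p[2]
robot.move_straight([p[0],p[1],z0+.13],rate=.08)
s=robot.sense();print(s['contact_force'],s['moment'])
q=quat(.2935+np.pi)
robot.move_straight([.5754,.190,z0+.13],rate=.15,rotation=q)
robot.dwell(.3)
s=robot.sense();print(s['t'],s['ee_pos'],s['contact_force'],s['moment'],s['opening'],z0)
im=robot.read_camera("scene");cv2.imwrite("pics/s2full.png",im);cv2.imwrite("pics/t2full.png",robot.read_camera("top"))
x,y=np.array(proj("scene",[.5754,.19,.1])[0]).astype(int)
print(x,y)
f=4;w,h=200,150;X,Y=x-100,y-75
cv2.imwrite("pics/s2.png",cv2.resize(im[Y:Y+h,X:X+w],None,fx=4,fy=4,interpolation=2));print(X,Y)
E
```

```text
5.3833 0.14737411692253452 [ 0.52284529 -0.20301361  0.09408244]
[ 0.27940264 -0.14563261 -6.10585693] [ 0.00291936 -0.02722879 -0.04866284]
10.25 [0.5754128  0.18988385 0.22412835] [ 0.21289457 -0.22422017 -5.09318952] [ 0.03577643 -0.15997711 -0.01276496] 0.14861648200935582 0.09408244193076874
398 231
298 156
```

View pics/s2.png

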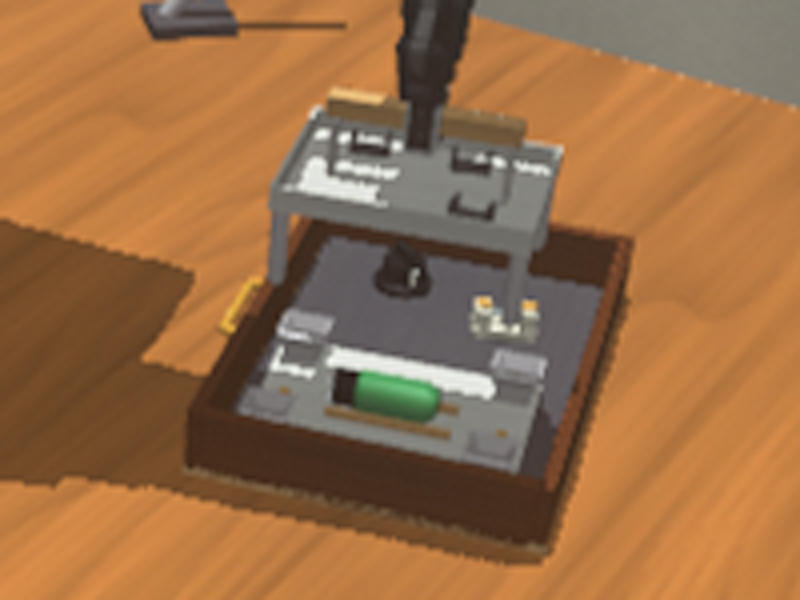

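The tier hangs level in the fingers with all three clips in the tray. I'll lower it to just above the socket mouths and compare there.

```bash
python3 - <<'E'
from h import *
z0=.0941
robot.move_straight([.5754,.190,z0+.042],rate=.08)
robot.dwell(.3)
s=robot.sense();print(s['t'],s['ee_pos'],s['contact_force'])
a=robot.read_camera("scene");b=robot.read_camera("top")
cv2.imwrite("pics/s3full.png",a);cv2.imwrite("pics/t3full.png",b)
v=(s['ee_pos'][0],s['ee_pos'][1],.2935);fz=s['ee_pos'][2]-z0
F=[(.075,.052,0),(.075,-.052,0),(-.075,-.052,0),(-.075,.052,0)]
C=[(.082*i,.059*j,.07) for i,j in((1,1),(1,-1),(-1,-1),(-1,1))]
S=[(x,y,.027) for x,y,_ in F]
print("feet",proj("scene",world(v,F,fz)).round(1).tolist());print("rim",proj("scene",world(v,C,fz)).round(1).tolist())
print("top rim",proj("top",world(v,C,fz)).round(1).tolist())
print("sockets",proj("scene",world(v,S,.008)).round(1).tolist())
A=cv2.resize(a[200:290,345:445],None,fx=5,fy=5,interpolation=2);B=cv2.resize(b[130:262,165:265],None,fx=3,fy=3,interpolation=2)
o=np.zeros((450,800,3),np.uint8);o[:450,:500]=A;o[:396,500:800]=B
cv2.imwrite("pics/s3.png",o)
E
```

```text
11.9 [0.57551232 0.19005418 0.13637653] [ 0.16801344  0.34373409 -4.85734024]
feet [[427.1, 245.4], [420.5, 266.0], [364.2, 254.7], [373.8, 235.3]]
rim [[433.6, 222.6], [426.2, 245.2], [362.6, 233.0], [373.8, 211.9]]
top rim [[166.1, 155.8], [224.7, 140.0], [246.0, 220.1], [186.5, 236.4]]
sockets [[426.8, 247.7], [420.2, 268.3], [364.1, 257.0], [373.6, 237.5]]
```

View pics/s3.png

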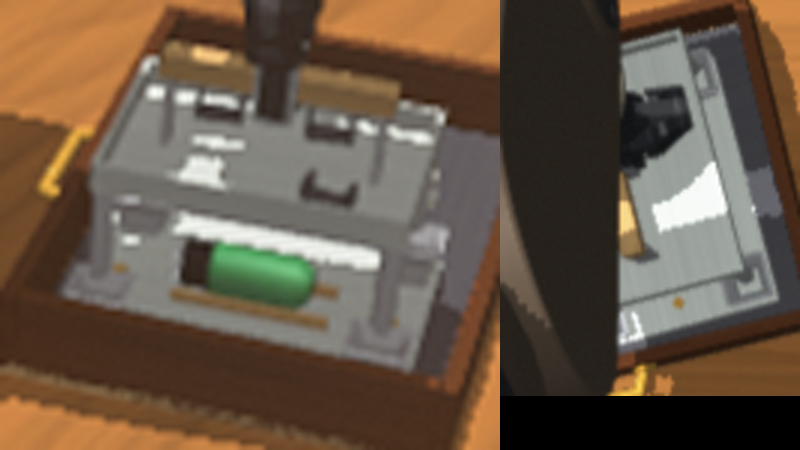

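In the scene view both front posts are centred over their sockets to about 1 px. In the top view the tier is perhaps 1–2 mm off towards -y, so I shift it by about 1 mm and lower it under force supervision.

```bash
python3 - <<'E'
from h import *
z0=.0941;p=np.array([.5757,.191])
def st(m):
    s=robot.sense();print(m,round(s['t'],2),s['ee_pos'].round(4),s['contact_force'].round(1),s['moment'].round(2));return s
robot.move_straight([*p,z0+.040],rate=.05);robot.dwell(.2);st("hover")
for fz in(.026,.018,.0125):
    c=robot.move_straight([*p,z0+fz],rate=.03,contact_N=10);robot.dwell(.2)
    s=st(("stop",fz,c))
    if c: break
else:
    c=robot.move_straight([*p,z0+.007],rate=.012,contact_N=6);st(("seat",c))
a=robot.read_camera("scene");cv2.imwrite("pics/s4.png",cv2.resize(a[200:290,345:445],None,fx=6,fy=6,interpolation=2))
E
```

```text
hover 12.45 [0.5757 0.191  0.1341] [ 0.4  0.7 -6.2] [-0.09  0.16 -0.01]
('stop', 0.026, False) 13.27 [0.5758 0.191  0.1203] [ 0.4 -0.4 -5.7] [ 0.05 -0.04  0.01]
('stop', 0.018, False) 13.88 [0.5758 0.191  0.1122] [-0.2 -0.6 -5.1] [-0.   -0.14 -0.03]
('stop', 0.0125, False) 14.42 [0.5757 0.191  0.1066] [ 0.6 -0.5 -4.8] [ 0.01 -0.08 -0.03]
('seat', True) 14.7 [0.576  0.1908 0.1051] [ 1.3 -3.3  5.8] [-0.34 -0.12  0.06]
```

Contact came at TCP z = 0.1051, which puts the feet at 11 mm: exactly the socket floor. No earlier contact on the way. I release and back off.

```bash
python3 - <<'E'
from h import *
robot.move_gripper(0.5);robot.move_gripper(1.0);robot.dwell(.2)
s=robot.sense();print(s['t'],s['ee_pos'],s['contact_force'],s['opening'])
p=s['ee_pos']
robot.move_straight([p[0],p[1],.25],rate=.1)
robot.movep([.5,-.25,.3],quat(.3+np.pi));robot.dwell(.3)
s=robot.sense();print(s['t'],s['contact_force'])
a=robot.read_camera("scene");b=robot.read_camera("top")
v=(.5758,.1905,.2945)
C=[(.082*i,.059*j,.07) for i,j in((1,1),(1,-1),(-1,-1),(-1,1))]
for n in("scene","top"):print(n,proj(n,world(v,C,.011)).round(1).tolist())
A=cv2.resize(a[200:290,345:445],None,fx=4,fy=4,interpolation=2);B=cv2.resize(b[130:255,165:265],None,fx=4,fy=4,interpolation=2)
o=np.zeros((500,800,3),np.uint8);o[:360,:400]=A;o[:500,400:800]=B
cv2.imwrite("pics/s5.png",o)
E
```

```text
15.85 [0.57504847 0.19079533 0.10425377] [-0.74541575 -0.05398364 -0.28072851] 1.0039235537356692
19.4083 [ 0.40357219 -0.35328932 -0.29904113]
scene [[432.1, 232.5], [424.8, 255.5], [362.1, 243.3], [373.1, 221.7]]
top [[170.6, 159.8], [227.4, 144.4], [248.1, 222.0], [190.5, 237.8]]
```

View pics/s5.png

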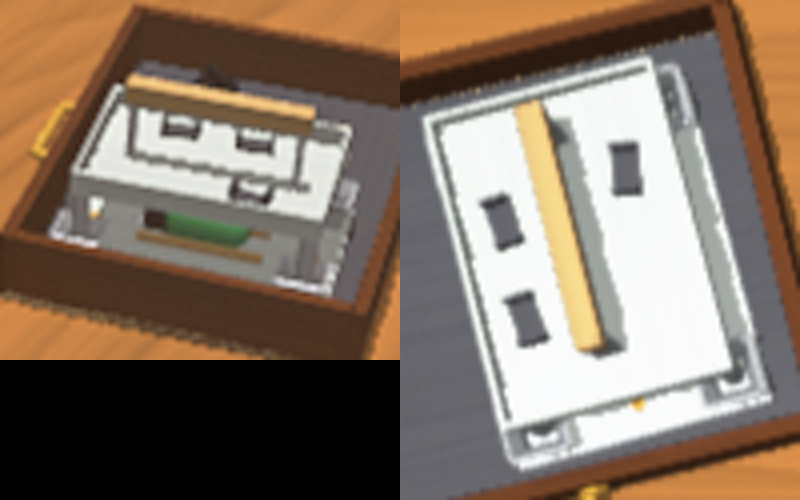

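The tier stands seated in the sockets. In the top view its rim corners are at about (170.5,159.5), (228,144.5), (249,223) and (191,237.5), within 1 px of the seated prediction. All three clips are in the tray and the gripper is clear, so I hand in.

```bash
python3 -c "
from cell import robot
robot.job_done();print(robot.sense()['t'])"
```

```text
the job is handed in; nothing more can be done
the job is handed in; nothing more can be done
```

The loose tier now stands on the bottom tier in the drawer, released, and I handed the job in at about 19.5 s of the 45 s allowed. I gripped it by its wooden bar at 80 N, lifted it 130 mm, carried it over, and lowered it until the force on the tool showed contact.

- **Seating:** Contact came at a TCP height of 105.1 mm, which puts the post feet at 11 mm, level with the socket floors. Nothing touched before that.
- **Position:** In the last top picture all four rim corners are within about 1 px (roughly 2 mm) of where they should be when seated. Parallel and upright look right at that scale, but I did not measure them separately.
- **Clips and valve:** All three clips are in the tray. The valve is covered and lies where it was.
- **Knob and fuse holder:** Nothing touched them during the move, but I did not re-measure them afterwards; the seated tier hides most of them in the last scene picture.
- **Release:** The gripper is well clear of everything, and the tool reads close to zero force.

Just before lowering, the two cameras disagreed by 1–2 mm on the tier's sideways position. I shifted it by about 1 mm, and it went in without resistance.

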